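# Tilt the clamped chassis to the 30-degree notch

### The job

Tilt the chassis in the tilting stand towards the robot's side, to the 30-degree notch (the third notch of the notched plate, counting the upright one at 0 degrees as the first; they come every 15 degrees): draw the spring latch out by its T-handle, swing the lever, and let the pin drop fully home in that notch. Then let go, and leave the other things on the bench where they are.

Things in the scene. Friction and masses are not known exactly. Their poses are not given: they have to be found in the camera images.
- stand: Grey tilting stand fixed to the table, bed plate 150 x 236 x 12 mm, origin at the centre of its underside; its front (-x) faces the robot roughly, y to its left, z up. A shaft along y, 115 mm above the table, carries an aluminium cradle with a clamped toy chassis and, at the left, a dark steel lever. They turn together, stiffly, and stay where left; travel -3 to 50 degrees.
- cradle (a point): Middle of the cradle's plate on the shaft, 96 x 134 mm, moves with the lever; the chassis clamped on it reaches 60 mm above it. Its z axis points outward along the lever, y along the shaft. Tilt is the angle between its z axis and vertical: 0 degrees is lever upright, cradle level; positive brings the lever's top to the front (-x of the stand).
- pivot (a point): Point on the shaft's axis in the plane of the lever's latch, 85 mm left of and 115 mm above the stand's origin, axes as the stand's. The fixed notched steel plate stands in this plane: a fan, 10 mm thick, rim radius 85 mm about this point, with four parallel-sided notches 9.7 mm wide and 12 mm deep at nominal tilts of 0, 15, 30 and 45 degrees.
- notch (a point): Nominal middle of the mouth of the 30-degree notch, on the rim, 85 mm from the pivot; axes as the stand's. The notched plate is clamped through slots and may sit up to 7 mm forward or back of nominal, which this point does not show, so the notch has to be found by feel.
- handle (a point): Middle of the latch's black T-handle: round bar 20 mm thick, 70 mm long, along the stand's y, 165 mm from the pivot with the pin home. Site z = outward along the lever. Bar, 8 mm rod and pin slide along z together, up to 17 mm outward, against a spring of 6 N at home to 12 N fully drawn. Below the bar the rod enters a round housing, 25 mm thick, its top 131 mm from the pivot.
- pin_tip (a point): Flat end of the 8 mm latch pin; moves with the handle, 88 mm below it on the same axis, axes as for handle. It is 77 mm from the pivot when fully home in a notch and 81 to 90 mm when it rides on the rim; at 91 mm or more it clears the rim everywhere.
- body_a: Loose toy car body shell, 63 x 113 x 48 mm, origin under its middle; a bystander on the right.
- block_wood: Loose wooden block, 36 x 90 x 32 mm, origin under its middle; a bystander on the left.
- pliers: Loose pliers lying flat, 52 x 164 x 12 mm, origin under their middle; a bystander on the left.

How it is judged:
By the outcome, as a careful person would: the job done as asked, in the order asked, and still so for the second after the job is handed in, with the robot touching nothing.
It also fails if it takes over 38 s, if anything falls off the work surface, if the arm or the gripper's body presses on something with over 40 N, if the wrist force passes 120 N, or if a joint passes its speed limit or range.

### The arm

A 7-joint arm with a two-finger parallel gripper is mounted at the origin on a cart in front of the work surface, level with it; the furniture and walls round the work are solid. World frame = base frame: x ahead of the robot, y to its left, z up, the work surface at z = 0. Lengths are in mm, angles in rad, forces in N, time in s.
With the tool pointing down it reaches from about 425 to 825 mm from the base axis. Payload 3.6 kg.
Tool frame: the origin (TCP) lies on the centre line of the jaws, within the pads' length; the fingertips stand 8 mm ahead of it and the grasp point (between the pads) lies 11 mm behind it (bot.tip_reach is the distance from the TCP to the fingertips, in mm); z points along the fingers, y is the direction in which the jaws open and shut (so a half turn about z gives the same grasp; the last joint's range is limited). The gripper opens to 85 mm and grips with 20 to 120 N. Pads are 22 mm wide; open, the fingers measure 114 mm over their backs; the gripper's body (76 mm by 85 mm) begins 54 mm behind the grasp point. The pads swing forward as they close: fully open they stand 13 mm farther back than shut.
Start: joints at [-1.161, 0.615, -0.013, 1.423, 0.008, 1.103, -0.04], TCP at [274.353, 589.231, 239.297] pointing down, gripper open.
Joint ranges: [-3.12, 3.12], [-0.3, 2.06], [-1.34, 1.32], [0.26, 2.42], [-1.36, 4.5], [0.01, 1.98], [-2.84, 2.84]. Speed limits (rad/s): [2.79, 2.79, 3.14, 3.14, 3.14, 3.14, 3.14].

### API

Orientations are given as a rotation vector (axis times angle).
In Python, from cell import bot, cams gives the robot as it stands.
- The arm moves only by the tool servo_tool, never from a script. Its argument "targets" is a list of rows, each a list of 6 numbers: the shift along the tool's x, y, z in mm, then the turn, a rotation vector about the tool's x, y, z in rad. In form: [[dx, dy, dz, rx, ry, rz], ...]. A call has 1 to 20 rows; each row shifts and turns the pose as measured when the row begins, along the tool's axes as they then stand; what a row does not reach is not made up. A row lasts 1/8 s, in which the tool goes at most 62.5 mm and 10.7 degrees, less where a joint would pass 70% of its speed; a pose out of reach is approached as far as the arm can. A call with a gripper value outside its range is refused whole. "gripper" is the opening, from 0 (shut) to 1 (fully open), set as the call begins (left out, the last holds). The fingers move at their own pace and stop on an object; "newtons" is the grip in N (left out, the last holds). Time passes only in rows, so rows that do not move let the fingers close. It gives the time, the measured TCP pose, the force and the opening at its end, in the units of the state.
- bot.sense(): the state, without advancing time (a new reading comes with each control period).
- cams.snapshot(name): name is "scene" or "top"; returns a dict with "pixels" (480x640x3 uint8, red, green, blue), "fx", "fy", "cx", "cy" (pixels), "k1" (the pictures are not rectified: a ray, as slopes to the right and down, at radius r is drawn at 1 + k1 r^2 times it, then the intrinsics apply), "eye" and "orientation" of the camera in the world. Camera axes: x right, y up, looking along -z (the intrinsics and any distortion apply to the point x, -y, -z); pixel columns grow to the right and rows downward; lengths in mm; the calibration is good to about 2 mm. A picture is of the moment at which its call begins. There is no depth.
- bot.sign_off(): hands the job in, once; it reports no verdict.
The state is a dict: "time": time; "joints": joint angles; "dq": joint speeds; "tau": joint torques, N m; "eef_pos": TCP position; "tcp_rot": TCP orientation; "ft_force": force on the tool from outside, world axes, zero at the start; "moment": the same for the moment, N m; "gripper_width": finger opening in mm.
Only numpy, scipy, OpenCV 4.12 (cv2) and the standard library are available. Lean on these libraries where they do the work, as an engineer would, in place of code of your own. Each camera call takes 0.05 s, during which the arm holds its last target. There are 200 camera calls.

## Working session

There is one attempt and no reset: what is moved stays moved. The work goes in short steps, Python scripts to look and compute and a tool call to move; the robot and the scene stay as the last step left them, time stands still between calls to the robot, and variables do not carry over. Pictures are saved under pics/ and viewed, about 8 in all and at most 12, crops included, and the job is handed in when it is done.

Besides the shell and the picture viewer there is one more tool, called after "Emit:" as name(argument=value, ...) on one line, values as JSON. servo_tool: Moves the arm, as the interface text tells. Its arguments: {"type":"object","properties":{"targets":{"type":"array"},"gripper":{"type":"number"},"newtons":{"type":"number"}},"required":["targets"]}

```bash
mkdir -p pics; ls; python3 - <<'E'
from cell import bot,cams
import cv2
for n in("scene","top"):
    s=cams.snapshot(n)
    cv2.imwrite(f"pics/{n}0.png",s["pixels"][:,:,::-1])
    print({k:v for k,v in s.items() if k!="pixels"})
print(bot.sense())
E
```

```text
pics
{'fx': 615.178048558135, 'fy': 615.178048558135, 'cx': 324.00934893238696, 'cy': 240.53208818837084, 'k1': -0.0648521900097631, 'eye': array([ 901.21676156,  494.69893876, 1637.41988914]), 'orientation': array([0.16629822, 0.70331219, 2.57588787])}
{'fx': 437.5302939053957, 'fy': 437.5302939053957, 'cx': 324.5166280826626, 'cy': 244.49608481108635, 'k1': -0.057879918126268436, 'eye': array([ 328.36863569, -271.76725596, 1291.93044364]), 'orientation': array([ 0.11303203, -0.10941331, -1.57234526])}
{'time': 0.1, 'joints': array([-1.16152577,  0.61581116, -0.01260983,  1.42474196,  0.00809013,
        1.1034016 , -0.04039252]), 'dq': array([-3.90579934e-04, -1.10549177e-03,  5.93723894e-04, -4.63656427e-03,
        9.30313339e-04,  1.14137815e-04, -3.96265497e-05]), 'tau': array([ 1.66745915e-03, -4.70387757e+01,  2.60339063e-01, -1.71570325e+01,
        1.00901953e-02,  5.86780807e-03, -8.42389795e-06]), 'eef_pos': array([274.07847865, 588.6521924 , 238.26024352]), 'tcp_rot': array([-0.67890345, -3.06686944,  0.00355344]), 'ft_force': array([ 0.60906422,  0.01800686, -1.39412052]), 'moment': array([-0.02026665, -0.0087982 , -0.02978605]), 'gripper_width': 85.2228110172258}
```

View pics/scene0.png

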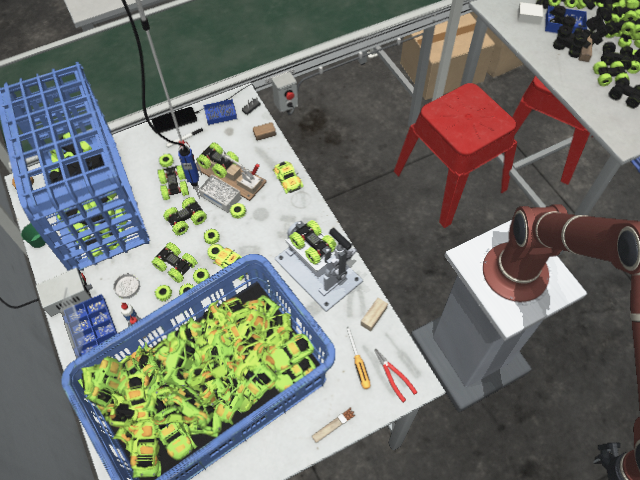

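View pics/top0.png

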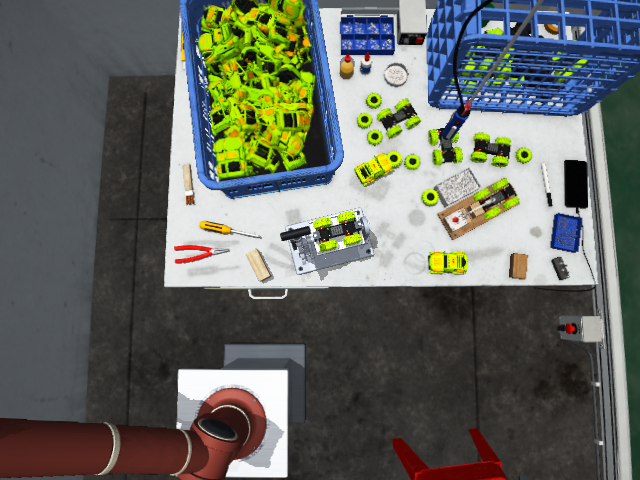

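The scene view shows the stand near (320,262); the top view shows it near (330,243), with the black T-handle near (295,234). Next I'll enlarge both.

```bash
cat > h.py <<'E'
import numpy as np, cv2
from scipy.spatial.transform import Rotation as R
from cell import bot,cams
def project(s,P):
    p=(np.atleast_2d(P)-s["eye"])@R.from_rotvec(s["orientation"]).as_matrix()
    x=p[:,0]/-p[:,2]; y=-p[:,1]/-p[:,2]; k=1+s["k1"]*(x*x+y*y)
    return np.c_[s["fx"]*x*k+s["cx"],s["fy"]*y*k+s["cy"]]
def pixel_to_plane(s,uv,z):
    a=np.array([(uv[0]-s["cx"])/s["fx"],(uv[1]-s["cy"])/s["fy"]]); b=a.copy()
    for _ in range(10): b=a/(1+s["k1"]*(b@b))
    d=R.from_rotvec(s["orientation"]).as_matrix()@np.array([b[0],-b[1],-1])
    return s["eye"]+d*(z-s["eye"][2])/d[2]
def crop(s,u0,v0,w,h,k,name):
    im=s["pixels"][v0:v0+h,u0:u0+w,::-1]
    cv2.imwrite(name,cv2.resize(im,None,fx=k,fy=k,interpolation=cv2.INTER_CUBIC))
E
python3 - <<'E'
from h import *
a=cams.snapshot("scene");b=cams.snapshot("top")
import numpy as np
A=cv2.resize(a["pixels"][205:315,270:370,::-1],None,fx=4,fy=4,interpolation=cv2.INTER_CUBIC)
B=cv2.resize(b["pixels"][200:285,280:380,::-1],None,fx=4,fy=4,interpolation=cv2.INTER_CUBIC)
B=cv2.copyMakeBorder(B,0,A.shape[0]-B.shape[0],0,0,cv2.BORDER_CONSTANT)
cv2.imwrite("pics/c1.png",np.hstack([A,B]))
E
```

```text
(no output)
```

View pics/c1.png

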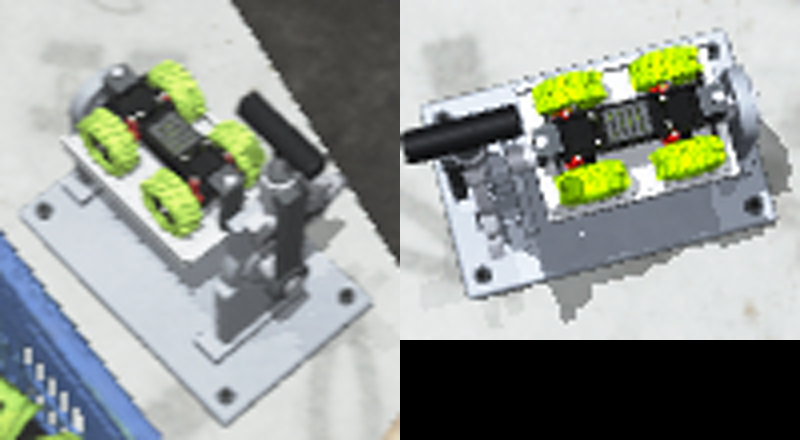

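```bash
cat > fit.py <<'E'
from h import *
from scipy.optimize import least_squares
a=cams.snapshot("scene");b=cams.snapshot("top")
C=np.array([[-75,118,12],[75,118,12],[75,-118,12],[-75,-118,12]])
tc=np.array([[298,274.5],[286.25,227],[360,208],[373.75,255]])
sc=np.array([[326.25,311.25],[275.5,258],[362.5,281.25]]) # order to be matched
def place(p,L): return L@R.from_euler('z',p[2]).as_matrix().T+[p[0],p[1],0]
def ends(p):
    c=np.array([-np.sin(p[3])*p[4],85,115+np.cos(p[3])*p[4]])
    return place(p,np.array([c+[0,35,0],c-[0,35,0]]))
p0=np.array([*np.mean([pixel_to_plane(b,u,12)[:2] for u in tc],0),0.2,0,165])
print("top corners",[pixel_to_plane(b,u,12).round(0)[:2].tolist() for u in tc])
print("scene corners",[pixel_to_plane(a,u,12).round(0)[:2].tolist() for u in sc])
th=np.array([[281.5,237],[310,229.8]]); sh=np.array([[349.5,246],[330.8,231]])
def res(p):
    W=place(p,C)
    return np.r_[(project(b,W)-tc).ravel(),(project(a,W[[1,0]])-sc[[0,2]]).ravel(),
      (project(b,ends(p))-th).ravel(),(project(a,ends(p))-sh).ravel(), (p[4]-165)/3]
r=least_squares(res,p0,x_scale=[1,1,.01,.01,1])
p=r.x; print("p",p.round(3),"tilt deg",np.degrees(p[3])); print(r.fun.round(1))
print("handle",ends(p).mean(0).round(1))
np.save("p.npy",p)
E
python3 fit.py
```

```text
top corners [[422.0, -191.0], [564.0, -156.0], [621.0, -376.0], [479.0, -414.0]]
scene corners [[568.0, -144.0], [623.0, -370.0], [429.0, -180.0]]
p [ 5.23308e+02 -2.82761e+02  2.43000e-01  2.90000e-02  1.66003e+02] tilt deg 1.6424648534873834
[-1.7  0.1 -1.8 -1.2  1.1 -1.3  0.4 -0.  -0.7 -1.7  0.9 -2.7 -0.7  0.4
 -0.2  0.3 -0.3  1.5  0.  -1.   0.3]
handle [ 498.2 -201.4  280.9]
```

Emit:
servo_tool(targets=[[0, 0, -30, 0, 0, 0.15], [0, 0, -30, 0, 0, 0.15], [0, 0, -30, 0, 0, 0.15], [0, 0, -30, 0, 0, 0.15], [0, 0, -30, 0, 0, 0.15], [0, 0, 0, 0, 0, 0.15]])

```text
time: 1.05
eef_pos: [274.2, 588.5, 392.3]
tcp_rot: [1.981, 2.437, -0.007]
ft_force: [0.1, -0.4, -0.2]
gripper_width: 85.5
```

```bash
cat > goal.py <<'E'
# usage: goal.py tilt_deg radius_of_grasp [dx dy dz world trim] -> remaining move in the tool axes
import sys
from h import *
def goal(t,r,trim=(0,0,0)):
    p=np.load("p.npy"); S=R.from_euler('z',p[2]).as_matrix(); t=np.radians(t)
    lz=np.array([-np.sin(t),0,np.cos(t)]); pos=S@(np.array([0,85,115])+r*lz)+[p[0],p[1],0]+trim
    M=S@np.c_[[0,1,0],np.cross(-lz,[0,1,0]),-lz]
    return pos+11*M[:,2],M
if __name__=="__main__":
    v=list(map(float,sys.argv[1:])); s=bot.sense()
    g,M=goal(v[0],v[1],v[2:5] or (0,0,0)); T=R.from_rotvec(s["tcp_rot"]).as_matrix()
    print("t",s["time"],"pos",s["eef_pos"].round(1),"goal",g.round(1),"joints",s["joints"].round(2))
    print("shift tool",(T.T@(g-s["eef_pos"])).round(1),"turn",R.from_matrix(T.T@M).as_rotvec().round(3))
    print("F",s["ft_force"].round(1),"w",s["gripper_width"])
E
python3 goal.py 0 280
```

```text
t 1.05 pos [274.2 588.5 392.3] goal [ 502.8 -200.3  384. ] joints [-1.29  0.54  0.23  1.15 -0.12  1.47 -0.87]
shift tool [-818.8   62.6   10.7] turn [-0.003  0.003 -0.038]
F [ 0.1 -0.4 -0.2] w 85.50107449698866
```

Emit:
servo_tool(targets=[[-50, 4, 0, 0, 0, 0], [-55, 4, 0, 0, 0, 0], [-55, 4, 0, 0, 0, 0], [-55, 4, 0, 0, 0, 0], [-55, 4, 0, 0, 0, 0], [-55, 4, 0, 0, 0, 0], [-55, 4, 0, 0, 0, 0], [-55, 4, 0, 0, 0, 0], [-55, 4, 0, 0, 0, 0], [-55, 4, 0, 0, 0, 0], [-55, 4, 0, 0, 0, 0], [-55, 4, 0, 0, 0, 0], [-55, 4, 0, 0, 0, 0], [-50, 4, 0, 0, 0, 0]])

```text
time: 2.8
eef_pos: [491.0, -161.1, 393.6]
tcp_rot: [1.964, 2.449, 0.008]
ft_force: [0.7, 0.4, -0.0]
gripper_width: 85.2
```

```bash
python3 goal.py 0 225
```

```text
t 2.8 pos [ 491.  -161.1  393.6] goal [ 502.8 -200.3  329. ] joints [-0.17  0.32  0.64  1.55 -0.2   1.33  0.71]
shift tool [-40.9   2.7  64.6] turn [ 0.005 -0.001 -0.025]
F [ 0.7  0.4 -0. ] w 85.22929024321559
```

Emit:
servo_tool(targets=[[-20, 1, 30, 0, 0, -0.02], [-20, 1, 30, 0, 0, 0], [0, 0, 0, 0, 0, 0]])

```text
time: 3.18
eef_pos: [502.2, -206.0, 332.4]
tcp_rot: [1.948, 2.458, 0.005]
ft_force: [0.3, 0.4, 1.1]
gripper_width: 85.4
```

```bash
python3 goal.py 0 165; python3 - <<'E'
from h import *
a=cams.snapshot("scene");b=cams.snapshot("top")
A=cv2.resize(a["pixels"][175:315,270:370,::-1],None,fx=4,fy=4,interpolation=cv2.INTER_CUBIC)
B=cv2.resize(b["pixels"][175:315,260:360,::-1],None,fx=4,fy=4,interpolation=cv2.INTER_CUBIC)
cv2.imwrite("pics/c2.png",np.hstack([A,B]))
E
```

```text
t 3.175 pos [ 502.2 -206.   332.4] goal [ 502.8 -200.3  269. ] joints [-0.06  0.41  0.62  1.6  -0.26  1.2   0.84]
shift tool [ 5.6  1.6 63.4] turn [ 0.006  0.002 -0.013]
F [0.3 0.4 1.1] w 85.42759647011168
```

View pics/c2.png

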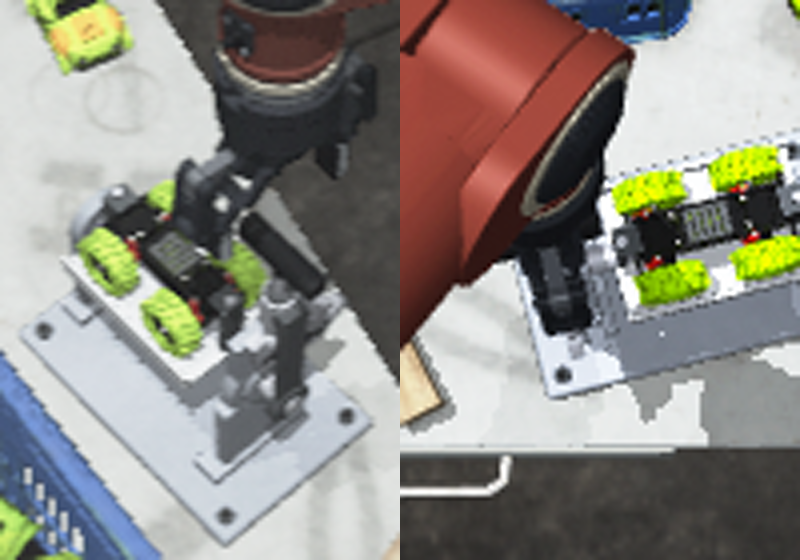

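The scene view shows the open fingers above the bar (about (280,250) in the left crop), with the bar between them. Going down over it.

Emit:
servo_tool(targets=[[3, -1, 20, 0, 0, 0], [2, -1, 20, 0, 0, 0], [0, 0, 15, 0, 0, 0], [0, 0, 6, 0, 0, 0]])

```text
time: 3.78
eef_pos: [505.5, -196.8, 278.5]
tcp_rot: [1.924, 2.458, 0.022]
ft_force: [-0.6, -0.2, 0.7]
gripper_width: 85.7
```

```bash
python3 goal.py 1.6 165
```

```text
t 3.775 pos [ 505.5 -196.8  278.5] goal [ 498.6 -201.3  268.9] joints [-0.06  0.45  0.6   1.71 -0.29  1.05  0.87]
shift tool [-2.6 -7.9  9.4] turn [-0.005  0.007 -0.001]
F [-0.6 -0.2  0.7] w 85.67494933421735
```

Emit:
servo_tool(targets=[[-1, -6, 8, 0, 0, 0], [0, 0, 0, 0, 0, 0], [0, 0, 0, 0, 0, 0], [0, 0, 0, 0, 0, 0]], gripper=0.4, newtons=20)

```text
time: 4.28
eef_pos: [500.5, -199.9, 271.4]
tcp_rot: [1.922, 2.456, 0.023]
ft_force: [-0.3, 0.2, -0.1]
gripper_width: 34.4
```

```bash
python3 goal.py 1.6 165;python3 - <<'E'
from h import *
a=cams.snapshot("scene")
crop(a,290,190,80,70,8,"pics/c3.png")
E
```

```text
t 4.275 pos [ 500.5 -199.9  271.4] goal [ 498.6 -201.3  268.9] joints [-0.06  0.45  0.6   1.73 -0.3   1.03  0.89]
shift tool [-0.9 -2.2  2.4] turn [-0.002  0.009 -0.001]
F [-0.3  0.2 -0.1] w 34.436403003660686
```

View pics/c3.png

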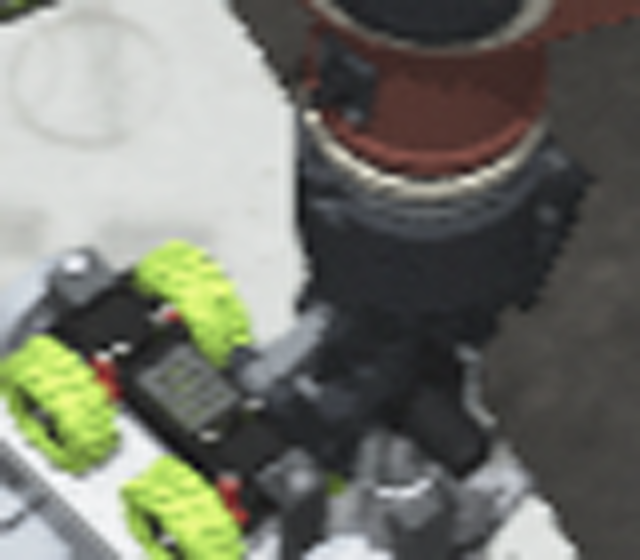

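The bar (end near (450,430) in the crop) sits between the jaws with nothing touching. Closing on it.

Emit:
servo_tool(targets=[[0, 0, 1, 0, 0, 0], [0, 0, 0, 0, 0, 0], [0, 0, 0, 0, 0, 0], [0, 0, 0, 0, 0, 0]], gripper=0, newtons=35)

```text
time: 4.82
eef_pos: [500.1, -200.1, 270.9]
tcp_rot: [1.922, 2.457, 0.022]
ft_force: [-1.4, -0.1, 0.8]
gripper_width: 19.0
```

```bash
python3 goal.py 1.6 165
```

```text
t 4.825 pos [ 500.1 -200.1  270.9] goal [ 498.6 -201.3  268.9] joints [-0.06  0.45  0.6   1.73 -0.3   1.03  0.89]
shift tool [-0.8 -1.7  2. ] turn [-0.003  0.009 -0.   ]
F [-1.4 -0.1  0.8] w 19.027068702584167
```

Emit:
servo_tool(targets=[[0, 0, 0, 0, 0, 0], [0, 0, -4, 0, 0, 0], [0, 0, -4, 0, 0, 0], [0, 0, -4, 0, 0, 0], [0, 0, 0, 0, 0, 0]], gripper=0, newtons=70)

```text
time: 5.45
eef_pos: [499.9, -200.1, 278.5]
tcp_rot: [1.923, 2.458, 0.016]
ft_force: [3.8, -2.7, -12.4]
gripper_width: 18.2
```

```bash
python3 goal.py 1.6 180
```

```text
t 5.45 pos [ 499.9 -200.1  278.5] goal [ 498.2 -201.4  283.9] joints [-0.06  0.44  0.6   1.72 -0.29  1.05  0.88]
shift tool [-0.9 -1.8 -5.4] turn [-0.007  0.01  -0.   ]
F [  3.8  -2.7 -12.4] w 18.200982152825485
```

Emit:
servo_tool(targets=[[0, 0, -4, 0, 0, 0], [0, 0, -4, 0, 0, 0], [0, 0, -3, 0, 0, 0]])

```text
time: 5.82
eef_pos: [498.7, -200.3, 280.6]
tcp_rot: [1.927, 2.46, 0.004]
ft_force: [7.2, -4.9, -23.0]
gripper_width: 18.4
```

```bash
python3 goal.py 1.6 180
```

```text
t 5.825 pos [ 498.7 -200.3  280.6] goal [ 498.2 -201.4  283.9] joints [-0.07  0.44  0.6   1.72 -0.28  1.06  0.87]
shift tool [-1.  -0.7 -3.3] turn [-0.016  0.012 -0.001]
F [  7.2  -4.9 -23. ] w 18.408073122617512
```

Emit:
servo_tool(targets=[[-1, 0.7, -1, 0.015, 0, 0], [0, 0, 0, 0, 0, 0]])

```text
time: 6.08
eef_pos: [498.7, -200.4, 279.7]
tcp_rot: [1.936, 2.47, -0.016]
ft_force: [1.9, -3.3, -12.2]
gripper_width: 18.1
```

```bash
python3 goal.py 1.6 180; python3 - <<'E'
from h import *
s=bot.sense();print(s["moment"],R.from_rotvec(s["tcp_rot"]).as_matrix().T@s["ft_force"])
a=cams.snapshot("scene")
crop(a,290,190,80,70,8,"pics/c4.png")
E
```

```text
t 6.075 pos [ 498.7 -200.4  279.7] goal [ 498.2 -201.4  283.9] joints [-0.07  0.45  0.61  1.7  -0.27  1.08  0.87]
shift tool [-0.9 -0.7 -4.3] turn [-0.034  0.009 -0.002]
F [  1.9  -3.3 -12.2] w 18.146256682859757
[-0.46614114 -1.16797404  0.16218626] [-3.59531259  1.16405943 12.27446035]
```

View pics/c4.png

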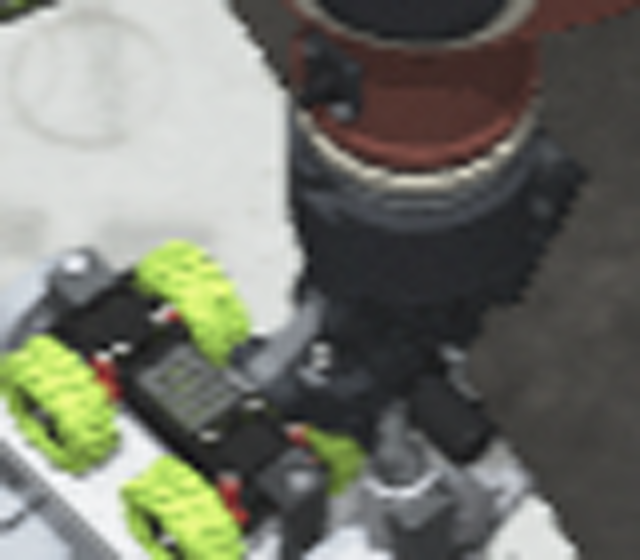

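Emit:
servo_tool(targets=[[0, 0, -6, -0.015, 0, 0], [0, 0, -6, -0.015, 0, 0], [0, 0, -5, 0, 0, 0]])

```text
time: 6.5
eef_pos: [491.1, -202.0, 281.0]
tcp_rot: [1.938, 2.464, -0.009]
ft_force: [10.0, -8.3, -37.1]
gripper_width: 18.2
```

```bash
python3 goal.py 1.6 180
```

```text
t 6.5 pos [ 491.1 -202.   281. ] goal [ 498.2 -201.4  283.9] joints [-0.06  0.43  0.61  1.72 -0.27  1.07  0.87]
shift tool [-1.1  7.1 -2.9] turn [-0.028  0.009 -0.006]
F [ 10.   -8.3 -37.1] w 18.177493848984934
```

Emit:
servo_tool(targets=[[0, -6, -2, -0.06, 0, 0], [0, -6, -2, -0.04, 0, 0], [0, 0, -1, 0, 0, 0]])

```text
time: 6.88
eef_pos: [476.9, -205.9, 279.0]
tcp_rot: [1.901, 2.416, 0.101]
ft_force: [3.9, -4.7, -16.8]
gripper_width: 18.3
```

```bash
cat >> h.py <<'E'
def polar():
    s=bot.sense(); p=np.load("p.npy"); S=R.from_euler('z',p[2]).as_matrix(); M=R.from_rotvec(s["tcp_rot"]).as_matrix()
    g=S.T@(s["eef_pos"]-11*M[:,2]-[p[0],p[1],0])-[0,85,115]; z=-(S.T@M[:,2])
    print("t %.2f tilt %.2f r %.1f y %.1f | tool tilt %.2f | F tool"%(s["time"],np.degrees(np.arctan2(-g[0],g[2])),np.hypot(g[0],g[2]),g[1],np.degrees(np.arctan2(-z[0],z[2]))),(M.T@s["ft_force"]).round(1),"roll",np.degrees(z[1]).round(1),"w %.1f"%s["gripper_width"])
E
python3 -c "from h import *;polar()"
```

```text
t 6.88 tilt 8.94 r 177.1 y 0.9 | tool tilt 5.27 | F tool [-5.3  1.1 17. ] roll 0.6 w 18.3
```

Emit:
servo_tool(targets=[[0, -6, -3.5, -0.06, 0, 0], [0, -7, -3, -0.06, 0, 0], [0, -7, -3, -0.06, 0, 0], [0, 0, -1.5, 0, 0, 0]])

```text
time: 7.38
eef_pos: [451.8, -212.3, 272.5]
tcp_rot: [1.829, 2.325, 0.283]
ft_force: [5.5, -5.6, -20.0]
gripper_width: 18.0
```

```bash
python3 -c "from h import *;polar()"
```

```text
t 7.38 tilt 18.19 r 177.0 y 0.8 | tool tilt 14.58 | F tool [-6.4 -1.2 20.5] roll 1.0 w 18.0
```

Emit:
servo_tool(targets=[[0, -5, -3, -0.07, 0, 0], [0, -4, -3, -0.07, 0, 0], [0, 0, -1.5, -0.03, 0, 0]])

```text
time: 7.75
eef_pos: [441.8, -214.6, 269.3]
tcp_rot: [1.743, 2.235, 0.452]
ft_force: [11.5, -4.4, -23.7]
gripper_width: 18.2
```

```bash
python3 -c "from h import *;polar();print(bot.sense()['joints'].round(2))"
```

```text
t 7.75 tilt 22.22 r 177.5 y 1.0 | tool tilt 23.82 | F tool [-6.5 -0.4 25.9] roll 1.2 w 18.2
[ 0.22  0.24  0.45  2.09 -0.7   0.66  1.41]
```

Emit:
servo_tool(targets=[[0, 0, 3, 0, 0, 0], [0, 0, 3, 0, 0, 0], [0, 0, 0, 0, 0, 0]])

```text
time: 8.12
eef_pos: [443.3, -214.3, 264.7]
tcp_rot: [1.739, 2.239, 0.452]
ft_force: [3.8, -2.5, -11.1]
gripper_width: 17.8
```

```bash
python3 -c "from h import *;polar()"
```

```text
t 8.12 tilt 22.31 r 172.7 y 0.9 | tool tilt 23.78 | F tool [-3.1 -1.6 11.5] roll 1.1 w 17.8
```

Emit:
servo_tool(targets=[[0, 0, 2, 0, 0, 0], [0, 0, 2, 0, 0, 0], [0, 0, 0, 0, 0, 0]])

```text
time: 8.5
eef_pos: [444.5, -214.0, 261.8]
tcp_rot: [1.737, 2.24, 0.452]
ft_force: [2.9, -1.6, -10.5]
gripper_width: 18.0
```

```bash
python3 -c "from h import *;polar()"
```

```text
t 8.50 tilt 22.31 r 169.5 y 0.9 | tool tilt 23.80 | F tool [-2.  -2.  10.7] roll 1.1 w 18.0
```

Emit:
servo_tool(targets=[[0, 0, 2, 0, 0, 0], [0, 0, 2, 0, 0, 0], [0, 0, 0, 0, 0, 0]])

```text
time: 8.88
eef_pos: [445.6, -213.8, 259.1]
tcp_rot: [1.737, 2.24, 0.454]
ft_force: [-0.5, -0.9, -7.3]
gripper_width: 18.3
```

```bash
python3 -c "from h import *;polar()"
```

```text
t 8.88 tilt 22.29 r 166.7 y 0.9 | tool tilt 23.88 | F tool [-0.6 -3.6  6.4] roll 1.0 w 18.3
```

Emit:
servo_tool(targets=[[0, 0, 0, 0, 0, 0], [0, 0, 0, 0, 0, 0]], gripper=0.3, newtons=20)

```text
time: 9.12
eef_pos: [447.9, -214.4, 261.9]
tcp_rot: [1.734, 2.233, 0.458]
ft_force: [-1.5, 0.7, -1.7]
gripper_width: 25.4
```

```bash
python3 -c "from h import *;polar()
a=cams.snapshot('scene')
crop(a,290,190,80,70,8,'pics/c5.png')"
```

```text
t 9.12 tilt 21.32 r 168.5 y -0.3 | tool tilt 24.26 | F tool [ 1.1 -1.9  1. ] roll 1.2 w 25.4
```

View pics/c5.png

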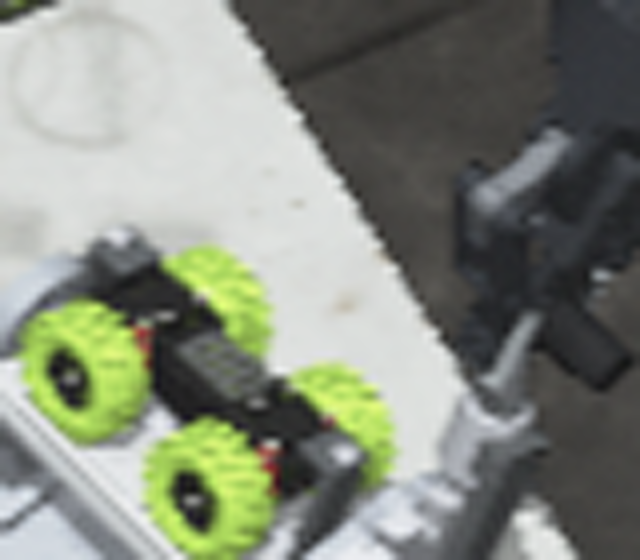

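The rod is well exposed and the bar, near (590,340), is loose between the jaws. The pin is on the rim, so I'll push slowly toward the notch.

Emit:
servo_tool(targets=[[0, -4, 0, -0.02, 0, 0], [0, -3, 0, -0.02, 0, 0], [0, -3, 0, -0.02, 0, 0], [0, 0, 0, 0, 0, 0]])

```text
time: 9.68
eef_pos: [443.3, -216.8, 261.5]
tcp_rot: [1.695, 2.189, 0.528]
ft_force: [-0.4, -0.2, 1.0]
gripper_width: 25.5
```

```bash
python3 -c "from h import *;polar()"
```

```text
t 9.68 tilt 23.20 r 170.0 y -1.4 | tool tilt 28.35 | F tool [-0.2  0.1 -1. ] roll 1.3 w 25.5
```

Emit:
servo_tool(targets=[[0, -4, 1, 0, 0, 0], [0, -4, 1, 0, 0, 0], [0, -3, 0, 0, 0, 0], [0, 0, 0, 0, 0, 0]])

```text
time: 10.18
eef_pos: [440.4, -218.2, 259.1]
tcp_rot: [1.683, 2.185, 0.537]
ft_force: [1.8, 0.9, 1.1]
gripper_width: 26.1
```

```bash
python3 -c "from h import *;polar()"
```

```text
t 10.18 tilt 24.58 r 169.0 y -2.1 | tool tilt 29.01 | F tool [ 0.4  2.3 -0. ] roll 1.4 w 26.1
```

Emit:
servo_tool(targets=[[0, -6, 1, 0, 0, 0], [0, -6, 1, 0, 0, 0], [0, -6, 1, 0, 0, 0]])

```text
time: 10.55
eef_pos: [430.3, -221.8, 251.0]
tcp_rot: [1.675, 2.179, 0.546]
ft_force: [9.1, 5.6, 16.1]
gripper_width: 25.8
```

```bash
python3 -c "from h import *;polar()"
```

```text
t 10.55 tilt 29.11 r 166.6 y -3.2 | tool tilt 29.59 | F tool [ 2.6 16.8 -9.1] roll 1.4 w 25.8
```

Emit:
servo_tool(targets=[[0, -3, -1.5, 0, 0, 0], [0, -3, -1, 0, 0, 0]])

```text
time: 10.8
eef_pos: [429.5, -221.7, 252.7]
tcp_rot: [1.666, 2.177, 0.556]
ft_force: [12.0, 4.0, -0.2]
gripper_width: 26.0
```

```bash
python3 -c "from h import *;polar()"
```

```text
t 10.80 tilt 29.10 r 168.4 y -2.9 | tool tilt 30.14 | F tool [ 0.8 10.9  6.5] roll 1.3 w 26.0
```

Emit:
servo_tool(targets=[[0, -5, 0.5, 0, 0, 0], [0, -5, 0.5, 0, 0, 0]])

```text
time: 11.05
eef_pos: [429.7, -221.8, 252.3]
tcp_rot: [1.651, 2.171, 0.574]
ft_force: [9.2, 4.3, 9.2]
gripper_width: 26.0
```

```bash
python3 -c "from h import *;polar()
a=cams.snapshot('scene')
crop(a,290,190,80,70,8,'pics/c6.png')"
```

```text
t 11.05 tilt 29.15 r 168.0 y -3.1 | tool tilt 31.12 | F tool [ 1.4 13.4 -2.8] roll 1.2 w 26.0
```

View pics/c6.png

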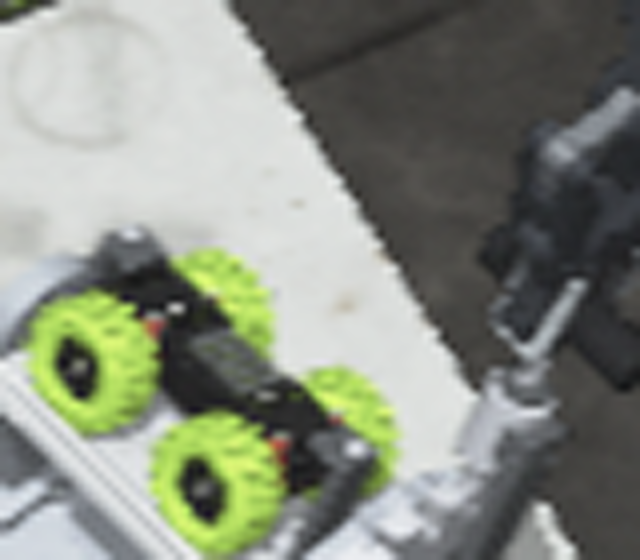

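```bash
python3 - <<'E'
from h import *
p=np.load("p.npy");S=R.from_euler('z',p[2]).as_matrix();a=cams.snapshot("scene")
for t in (20,24,28,32):
    q=np.radians(t)
    for r in (131,165,172,182):
        pts=[S@(np.array([0,85+y,115])+r*np.array([-np.sin(q),0,np.cos(q)]))+[p[0],p[1],0] for y in (-35,0,35)]
        print(t,r,((project(a,pts)-[290,190])*8).round(0).tolist())
polar()
crop(a,270,190,100,110,6,"pics/c7.png")
E
```

```text
20 131 [[415.0, 319.0], [487.0, 386.0], [559.0, 455.0]]
20 165 [[443.0, 248.0], [516.0, 316.0], [590.0, 385.0]]
20 172 [[449.0, 233.0], [522.0, 301.0], [597.0, 370.0]]
20 182 [[458.0, 212.0], [531.0, 280.0], [606.0, 349.0]]
24 131 [[434.0, 310.0], [505.0, 377.0], [578.0, 445.0]]
24 165 [[467.0, 237.0], [540.0, 304.0], [613.0, 372.0]]
24 172 [[474.0, 221.0], [547.0, 289.0], [621.0, 357.0]]
24 182 [[484.0, 199.0], [557.0, 267.0], [631.0, 336.0]]
28 131 [[452.0, 302.0], [523.0, 369.0], [595.0, 437.0]]
28 165 [[489.0, 227.0], [562.0, 294.0], [635.0, 362.0]]
28 172 [[497.0, 212.0], [570.0, 279.0], [644.0, 347.0]]
28 182 [[509.0, 189.0], [582.0, 256.0], [656.0, 324.0]]
32 131 [[469.0, 296.0], [540.0, 362.0], [612.0, 430.0]]
32 165 [[511.0, 220.0], [583.0, 286.0], [656.0, 354.0]]
32 172 [[520.0, 204.0], [592.0, 270.0], [666.0, 338.0]]
32 182 [[532.0, 181.0], [605.0, 248.0], [679.0, 315.0]]
t 11.15 tilt 29.15 r 168.1 y -3.1 | tool tilt 31.12 | F tool [ 1.1 13.7 -3.1] roll 1.2 w 25.6
```

View pics/c7.png

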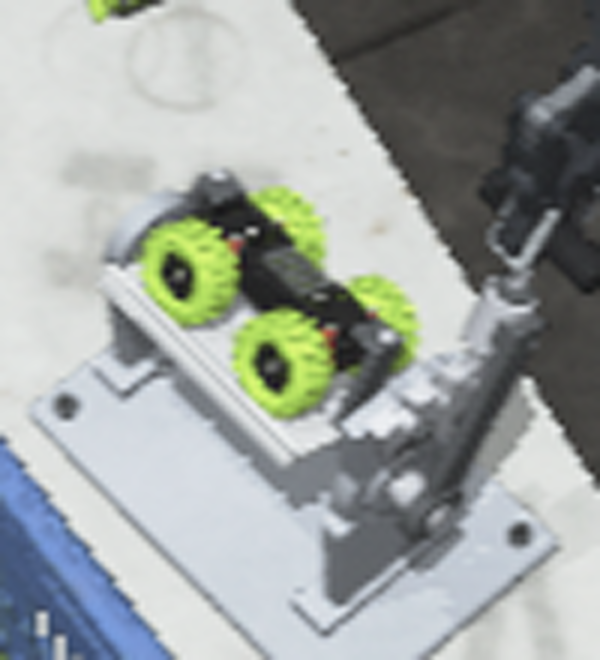

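Emit:
servo_tool(targets=[[0, -7, 0, 0, 0, 0], [0, -7, 0, 0, 0, 0]])

```text
time: 11.4
eef_pos: [429.5, -221.9, 252.1]
tcp_rot: [1.631, 2.164, 0.596]
ft_force: [16.9, 4.5, 5.5]
gripper_width: 25.7
```

```bash
python3 -c "from h import *;polar()"
```

```text
t 11.40 tilt 29.34 r 168.0 y -3.1 | tool tilt 32.40 | F tool [-0.3 17.7  4.7] roll 0.9 w 25.7
```

Emit:
servo_tool(targets=[[0, 4, 0, 0.04, 0, 0], [0, 4, 0, 0.03, 0, 0], [0, 5, 0, 0, 0, 0], [0, 5, 0, 0, 0, 0]])

```text
time: 11.9
eef_pos: [436.3, -220.0, 255.4]
tcp_rot: [1.682, 2.214, 0.51]
ft_force: [-8.0, -2.3, 0.3]
gripper_width: 25.4
```

```bash
python3 -c "from h import *;polar()"
```

```text
t 11.90 tilt 26.35 r 167.5 y -2.9 | tool tilt 27.42 | F tool [-0.1 -7.3 -4.1] roll 1.2 w 25.4
```

Emit:
servo_tool(targets=[[0, 7, 0, 0, 0, 0], [0, 7, 0, 0, 0, 0]])

```text
time: 12.15
eef_pos: [439.9, -219.2, 256.9]
tcp_rot: [1.699, 2.216, 0.498]
ft_force: [-9.7, -2.6, -0.2]
gripper_width: 25.5
```

```bash
python3 -c "from h import *;polar()"
```

```text
t 12.15 tilt 24.95 r 167.4 y -3.0 | tool tilt 26.66 | F tool [-0.  -9.1 -4.4] roll 1.2 w 25.5
```

Emit:
servo_tool(targets=[[0, 7, 0, 0, 0, 0], [0, 7, 0, 0, 0, 0]])

```text
time: 12.4
eef_pos: [440.2, -219.3, 256.8]
tcp_rot: [1.721, 2.22, 0.483]
ft_force: [-11.7, -2.6, 1.1]
gripper_width: 25.7
```

```bash
python3 -c "from h import *;polar();print(bot.sense()['joints'].round(2))"
```

```text
t 12.40 tilt 24.81 r 167.2 y -3.2 | tool tilt 25.59 | F tool [  0.3 -10.3  -6.2] roll 1.1 w 25.7
[ 0.29  0.26  0.41  2.12 -0.8   0.63  1.54]
```

Emit:
servo_tool(targets=[[0, -2.5, 0, 0, 0, 0], [0, 0, 0, 0, 0, 0], [0, 0, 0, 0, 0, 0], [0, 0, -30, 0, 0, 0], [0, 0, -40, 0, 0, 0], [0, 0, -40, 0, 0, 0], [0, 0, 0, 0, 0, 0]], gripper=0.9)

```text
time: 13.28
eef_pos: [389.7, -229.3, 356.4]
tcp_rot: [1.723, 2.222, 0.483]
ft_force: [0.3, 0.8, 0.4]
gripper_width: 77.0
```

```bash
python3 - <<'E'
from h import *
polar()
a=cams.snapshot("scene");b=cams.snapshot("top")
A=cv2.resize(a["pixels"][205:275,320:370,::-1],None,fx=8,fy=8,interpolation=cv2.INTER_CUBIC)
B=cv2.resize(b["pixels"][210:280,270:320,::-1],None,fx=8,fy=8,interpolation=cv2.INTER_CUBIC)
cv2.imwrite("pics/c8.png",np.hstack([A,B]))
E
```

```text
t 13.28 tilt 25.80 r 279.2 y -0.7 | tool tilt 25.49 | F tool [ 0.7  0.6 -0.2] roll 1.0 w 77.0
```

View pics/c8.png

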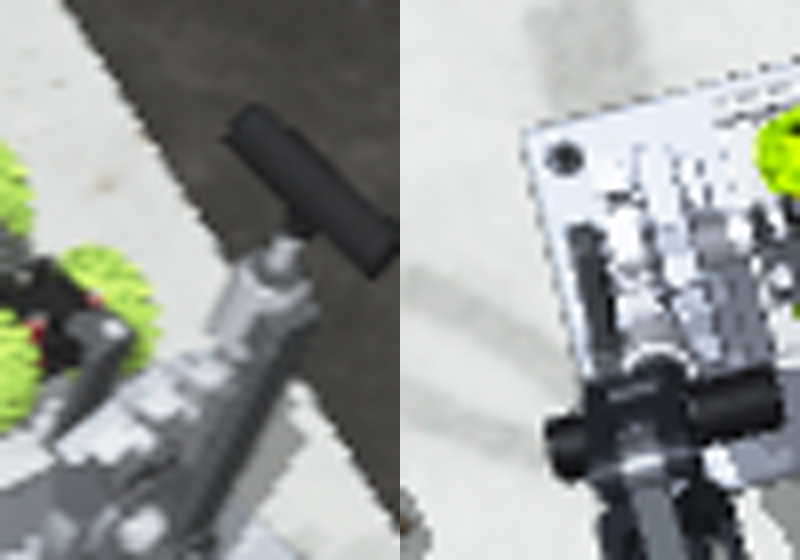

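```bash
python3 - <<'E'
from h import *
from scipy.optimize import least_squares
a=cams.snapshot("scene");b=cams.snapshot("top");p=np.load("p.npy");S=R.from_euler('z',p[2]).as_matrix()
def ends(t,r,y): 
    c=np.array([-np.sin(t)*r,85+y,115+np.cos(t)*r]); return np.array([c+[0,35,0],c-[0,35,0]])@S.T+[p[0],p[1],0]
for n,th,sh in (("start",[[281.5,237],[310,229.8]],[[349.5,246],[330.8,231]]),("now",[[290,265.9],[317.25,259.75]],[[368.2,237],[350.6,220.3]])):
    f=lambda x:np.r_[(project(b,ends(*x))-th).ravel(),(project(a,ends(*x))-sh).ravel()]
    o=least_squares(f,[.3,165,0],x_scale=[.01,1,1]); print(n,np.degrees(o.x[0]),o.x[1:],o.fun.round(1))
E
```

```text
start 1.6476128848794955 [166.51385686  -0.74194549] [-0.4  0.3  0.1  0.2 -0.5  1.2 -0.2 -1.3]
now 27.91846950489674 [157.67510003  -1.15570906] [-0.9  0.9  0.4 -0.1 -0.2  0.  -0.8 -0.1]
```

The bar now sits close to the housing, so the pin has dropped since the loaded view: fitted r fell about 9 mm and tilt is about 28°. I'll check it is seated with a gentle press along the lever using closed fingertips.

Emit:
servo_tool(targets=[[0, -4, 0, -0.03, 0, 0], [0, 0, 25, 0, 0, 0], [0, 0, 25, 0, 0, 0], [0, 0, 15, 0, 0, 0], [0, 0, 0, 0, 0, 0]], gripper=0)

```text
time: 14.1
eef_pos: [415.0, -217.6, 283.9]
tcp_rot: [1.72, 2.224, 0.515]
ft_force: [-0.5, -0.9, -0.0]
gripper_width: 0.3
```

```bash
python3 -c "from h import *;polar()"
```

```text
t 14.10 tilt 27.81 r 202.1 y 4.4 | tool tilt 26.30 | F tool [-0.8 -0.6 -0.3] roll 0.0 w 0.3
```

Emit:
servo_tool(targets=[[-2, 0, 4, 0, 0, 0], [0, 0, 3, 0, 0, 0], [0, 0, 3, 0, 0, 0]])

```text
time: 14.48
eef_pos: [419.7, -219.2, 275.9]
tcp_rot: [1.719, 2.223, 0.516]
ft_force: [-14.2, 1.5, 22.3]
gripper_width: 0.3
```

```bash
python3 -c "from h import *;polar()"
```

```text
t 14.47 tilt 27.83 r 193.1 y 1.7 | tool tilt 26.39 | F tool [  4.9  -2.1 -26. ] roll 0.0 w 0.3
```

Emit:
servo_tool(targets=[[0, 0, -10, 0, 0, 0], [0, 0, -40, 0, 0, 0], [0, 0, -40, 0, 0, 0], [0, 0, -40, 0, 0, 0], [0, 0, 0, 0, 0, 0], [0, 0, 0, 0, 0, 0]])

```text
time: 15.22
eef_pos: [360.9, -234.3, 398.1]
tcp_rot: [1.718, 2.218, 0.516]
ft_force: [0.3, -0.6, -0.6]
gripper_width: -0.0
```

```bash
python3 - <<'E'
from h import *
polar()
a=cams.snapshot("scene");b=cams.snapshot("top")
A=cv2.resize(a["pixels"][205:275,320:370,::-1],None,fx=8,fy=8,interpolation=cv2.INTER_CUBIC)
B=cv2.resize(b["pixels"][210:280,240:320,::-1],None,fx=5,fy=5,interpolation=cv2.INTER_CUBIC)
B=cv2.copyMakeBorder(B,0,A.shape[0]-B.shape[0],0,0,cv2.BORDER_CONSTANT)
cv2.imwrite("pics/c9.png",np.hstack([A,B]))
E
```

```text
t 15.22 tilt 27.24 r 329.5 y 1.3 | tool tilt 26.55 | F tool [-0.6 -0.2  0.6] roll 0.2 w -0.0
```

View pics/c9.png

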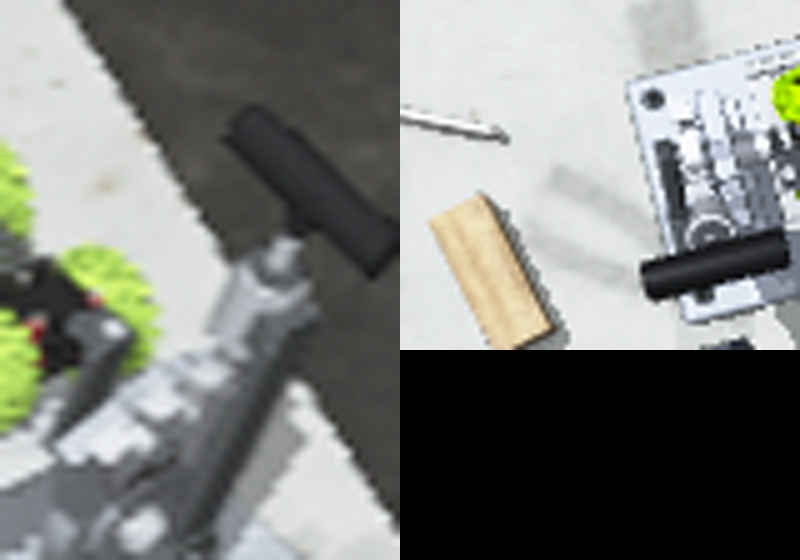

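The handle is unchanged by the press, still down at (315,190) in the left crop and (715,263) in the right. The gripper is clear and the wooden block hasn't moved. Handing in.

```bash
python3 -c "from cell import bot;print(bot.sign_off())"
```

```text
the job is handed in; nothing more can be done
None
```

I drew the latch out by its T-handle, swung the lever toward the robot, and let the pin drop into what I judge is the 30-degree notch. I then let go and backed off, and handed the job in at about 15 s on the robot's clock.

**Pin home:**
- The handle sits about 9 mm closer to the pivot than in the starting picture.
- A 26 N press with the closed fingertips met solid resistance, with the bar's top about 174 mm from the pivot; 175 mm is expected with the pin home.
- The handle looked the same before and after the press.

**Tilt:** the cameras read about 28° and the arm about 27°. The next notches, at 15° and 45°, are too far away to fit, even with the plate 7 mm out of place.

**Clearance:** the gripper was about 14 cm clear of the bar and the force was near zero at hand-in. The wooden block looked undisturbed. I did not check the pliers or the car body again; the arm never went near them on the bench.

**What disagreed:**
- Both cameras and arm showed about 26° of travel from the start, not 30°. The handle also moved only about 10 mm before it seemed to hit its stop, not 17 mm. My best guess is that the lever started a few degrees forward with the pin on the rim.
- On the way in, the lever stuck at about 28° under a sideways push. It went back about 2.4° when pushed the other way, then the pin was found down once I released it. I did not repeat a sideways test of the lock after that.

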